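Thread spacer, gear and locking collar onto the keyed inspection arbor

TASK

Load the gear for its roundness check: thread the plain spacer ring, then the toothed gear, then the small locking collar down the upright arbor, each fully home, the same way up as it lies now. The gear only goes home once its keyway has found the arbor's key, so turn it lightly until it drops rather than forcing it; press the collar down squarely until both sprung catches have snapped out over it. Leave the other things on the table where they stand.

Things in the scene. Friction and masses are not known exactly. Their poses are not given: they have to be found in the camera images.
- arbor: Upright steel inspection arbor, bolted down (elsewhere in each episode). Origin: centre of its underside on the table, z up. Heights from the table: dark round foot 104 mm diameter to 14 mm; grey housing 72 mm diameter to 23 mm; then the stepped spindle: flange 51 mm diameter to 29 mm (its top is the seat), boss 32 mm diameter to 37 mm. The spindle turns stiffly in the foot.
- seat (a point): Centre of the arbor's seat (top of the flange, 29 mm above the table), on the axis; axes as arbor. Fully home, the undersides lie above it by 0 mm (spacer), 12 mm (gear), 28 mm (collar).
- journal_top (a point): Centre of the journal's top end, 56 mm above the table; axes as arbor. The journal is 26 mm in diameter, from 37 to 56 mm, top edge bevelled 2.5 mm. A feather key 5 mm wide stands 3 mm proud of it from 37 to 48 mm; it points within 0.5 rad either side of the arbor's own -x direction, exactly where is not measured (look or feel for it).
- arbor_top (a point): Centre of the top end of the slim post, 89 mm above the table; axes as arbor. The post is 20 mm in diameter from 56 to 89 mm, its last 5 mm tapered to 12 mm. Two brass catches, facing each other across it, 90 degrees from the key, stand 2.3 mm proud from 72 to 78 mm (flat below, sloping 26 degrees from vertical above).
- spacer: Plain steel spacer ring, outside 52 mm, bore 33.6 mm (slides over the 32 mm boss and the key), 12 mm high, 0.12 kg. Origin: centre of its underside, z up.
- gear: Steel gear with 32 teeth, 62 mm over the tooth tips, bore 27.2 mm, 16 mm thick, 0.22 kg. A keyway 9.2 mm wide and 3.4 mm deep runs through the bore on the gear's own -x side. Origin: centre of its underside, z up. When the keyway misses the key, the gear rests on the key with its underside about 19 mm above the seat; it drops about 7 mm to be home.
- collar: Steel locking collar, knurled, outside 44 mm (41 mm for the lowest 3 mm), bore 21.2 mm, 14 mm high, 0.11 kg. Origin: centre of its underside, z up. It first stops on the catches, its underside about 48 mm above the seat; pressing it past them takes 10 to 20 N; home, its top lies 42 mm above the seat, 1 mm below the catches.
- catch_left (a joint): Sprung catch on the +y side (turns with the spindle): 0 m = snapped out, 0.0028 m = pressed fully into the post.
- catch_right (a joint): Sprung catch on the -y side (turns with the spindle): 0 m = snapped out, 0.0028 m = pressed fully into the post.
- plug_gauge: Bystander: steel plug gauge standing upright, 25 mm diameter, 64 mm high. Origin: centre of its underside.
- v_block: Bystander: small steel V-block, 26 x 38 x 28 mm. Origin: centre of its underside.
- loupe: Bystander: black stand magnifier, 42 mm diameter, 37 mm high. Origin: centre of its underside.
There are look-alikes about, which are no part of the job. Leave any green or purple look-alike of the collar alone.

How it is judged:
By the outcome, as a careful person would: the job done as asked, in the order asked, and still so for the second after the job is handed in, with the robot touching nothing.
It also fails if it takes over 72 s, if anything falls off the work surface, if the arm or the gripper's body presses on something with over 40 N, if the wrist force passes 120 N, or if a joint passes its speed limit or range.

ROBOT

A 6-joint arm with a two-finger parallel gripper is mounted at the origin on a cart in front of the work surface, level with it; the furniture and walls round the work are solid. World frame = base frame: x ahead of the robot, y to its left, z up, the work surface at z = 0. Lengths are in m, angles in degrees, forces in N, time in s.
With the tool pointing down it reaches from about 0.25 to 0.725 m from the base axis. Payload 9.7 kg.
Tool frame: the origin (TCP) lies midway between the tips of the shut fingers; the grasp point (between the pads) lies 19 mm behind it; z points along the fingers, y is the line along which they close (so a half turn about z gives the same grasp; the last joint's range is limited). The gripper opens to 85 mm and grips with 20 to 120 N. Pads are 22 mm wide; open, the fingers measure 114 mm over their backs; the gripper's body (76 mm by 85 mm) begins 54 mm behind the grasp point. The pads swing forward as they close: fully open they stand 13 mm farther back than shut.
Start: joints at [68.64, 4.979, 10.078, 95.1, 0, 90], TCP at [0.2, 0.512, 0.231] pointing down, gripper open.
Joint ranges: [-179.16, 179.16], [-48.56, 103.87], [-65.8, 70.77], [-126.05, 130.52], [-82.76, 87.17], [-180, 180]. Speed limits (degrees/s): [127.2, 127.2, 147.25, 180, 180, 180].

INTERFACE

Orientations are given as [roll, pitch, yaw] about the fixed x, y, z axes, in that order (R = Rz(yaw) Ry(pitch) Rx(roll)).
In Python, from workcell import readout, imaging, bot, spotter gives the robot as it stands.
- The arm moves only by the shell command python3 -m jog 'ROWS' [FORCE]. ROWS is JSON, a list of rows, each an object with "rotation": the turn, a rotation vector about the world's x, y, z in degrees, a list of three; "translation": the shift along the world's x, y, z in mm, a list of three; "grip": the finger opening in mm, from 0 to 85.4. In form: [{"rotation": [wx, wy, wz], "translation": [dx, dy, dz], "grip": grip}, ...]. A call has 1 to 20 rows; each row is the pose to reach, as a shift and turn from the pose commanded when the call began; what a row does not reach only later rows make up. A row lasts 1/10 s, in which the tool goes at most 50 mm and 8.59 degrees, less where a joint would pass 70% of its speed; a pose out of reach is approached as far as the arm can. A call with a gripper value outside its range is refused whole. The fingers move at their own pace and stop on an object; FORCE is the grip in N (left out, the last holds). Time passes only in rows, so rows that repeat a pose let the fingers close. It gives the time, the measured TCP pose, the force, the opening and the grip force at its end, in the units of the state.
- readout.get_obs(): the state, without advancing time (a new reading comes with each control period).
- imaging.camera(name): name is "side" or "top" or "wrist"; returns (picture, depth): 480x640x3 uint8, red, green, blue; 480x640 float32, m along the optical axis (not along the pixel's ray), 0 where there is no reading.
- imaging.camera_info(name): a dict with "vertical_fov" (degrees; the focal length in pixels is half the picture's height over the tangent of half this angle, whatever the lens; pixels are square), "cx", "cy" (the principal point, pixels), "extrinsics" (4x4, takes a point from camera to world coordinates); the wrist camera has in their place "tool_from_camera" (4x4, takes a point from camera to tool coordinates, whose origin is the TCP and whose axes are the flange's). Camera axes: x right, y down, z forward; pixel columns grow to the right and rows downward; lengths in m; the calibration is good to about 2 mm. A picture is of the moment at which its call begins: read the wrist's pose just before it. camera_info takes no time and is no camera call.
- bot.job_done(): hands the job in; it is judged then, once.
Trained networks look in the newest picture that a camera, given by its name, has taken for a name from the list of things; names that differ only in an ending like _2 or _b are one class to them, and where a whole thing is asked for, a point or a joint stands for the part that bears it (a point fixed in the world has none). Each returns a list of dicts, best first, with "confidence" (0 to 1); they miss things now and then, are a little off and sometimes report something else, mostly with a low value. They report only what shows in the picture. A call takes as long as a camera call. They do not tell look-alikes from the thing itself.
- spotter.spot_in(camera, target): "box" ([centre column, centre row, width, height] in pixels, round what is visible of it).
- spotter.mark_of(camera, target): "uv" ([column, row] in pixels: a listed point, or the origin of a listed thing).
The state is a dict: "time": time; "q": joint angles; "qd": joint speeds; "joint_efforts": joint torques, N m; "ee_pos": TCP position; "tcp_rot": TCP orientation; "wrist_force": force on the tool from outside, world axes, zero at the start; "torque": the same for the moment, N m; "opening": finger opening in m; "grasp_force": force on a finger pad.
Only numpy, scipy, OpenCV 4.12 (cv2) and the standard library are available. Lean on these libraries where they do the work, as an engineer would, in place of code of your own. Each camera call takes 0.05 s, during which the arm holds its last target. There are 200 camera calls.

## Working session

There is one attempt and no reset: what is moved stays moved. The work goes in short steps, Python scripts to look and compute and a shell command to move; the robot and the scene stay as the last step left them, time stands still between calls to the robot, and variables do not carry over. Pictures are saved under pics/ and viewed, at most 10 in all, crops included, and the job is handed in when it is done.

```bash
ls; mkdir -p pics
python3 - <<'E'
from workcell import readout, imaging, bot, spotter
import cv2,numpy as np
o=readout.get_obs();print({k:np.round(v,3).tolist() for k,v in o.items()})
for c in("side","top","wrist"):
    im,d=imaging.camera(c);cv2.imwrite(f"pics/{c}0.png",im[:,:,::-1]);np.save(f"pics/{c}0.npy",d)
    i=imaging.camera_info(c);print(c,{k:np.round(v,4).tolist() for k,v in i.items()})
    for t in("arbor","spacer","gear","collar","plug_gauge","v_block","loupe"):
        print(c,t,[(np.round(a["box"]).astype(int).tolist(),round(a["confidence"],2)) for a in spotter.spot_in(c,t)])
E
```

```text
pics
{'time': 0.0, 'q': [68.639, 5.009, 10.033, 95.099, 0.0, 90.0], 'qd': [0.009, 0.054, 0.017, 0.06, -0.019, -0.079], 'joint_efforts': [0.001, -52.039, 46.481, 0.016, 0.0, -0.0], 'ee_pos': [0.2, 0.512, 0.231], 'tcp_rot': [-179.925, -0.0, 158.639], 'wrist_force': [-0.01, -0.886, 0.34], 'torque': [0.024, 0.012, 0.012], 'grasp_force': 0.0, 'opening': 0.086}
side {'vertical_fov': 46.0868, 'cx': 318.2953, 'cy': 242.5666, 'extrinsics': [[0.5193, 0.6858, -0.5099, 0.984], [0.8546, -0.4194, 0.3064, -0.0847], [-0.0037, -0.5948, -0.8038, 0.834], [0.0, 0.0, 0.0, 1.0]]}
side arbor [([192, 346, 68, 64], 0.91)]
side spacer [([371, 252, 25, 30], 0.98)]
side gear [([397, 202, 38, 29], 0.93)]
side collar [([295, 248, 27, 21], 0.78), ([261, 277, 19, 25], 0.71), ([265, 325, 25, 20], 0.59)]
side plug_gauge [([338, 205, 9, 29], 0.84)]
side v_block [([331, 298, 21, 28], 0.58), ([435, 242, 29, 25], 0.18)]
side loupe [([434, 241, 22, 25], 0.61)]
top {'vertical_fov': 52.1767, 'cx': 319.3159, 'cy': 242.4126, 'extrinsics': [[-0.0015, -0.9834, 0.1817, 0.3587], [-1.0, 0.0005, -0.0058, 0.205], [0.0056, -0.1817, -0.9833, 0.9248], [0.0, 0.0, 0.0, 1.0]]}
top arbor [([455, 242, 55, 54], 0.64)]
top spacer [([268, 243, 30, 30], 0.63)]
top gear [([208, 280, 38, 32], 0.82), ([329, 286, 23, 26], 0.41)]
top collar [([329, 286, 23, 29], 0.85), ([388, 228, 22, 27], 0.84), ([367, 276, 19, 22], 0.6)]
top plug_gauge [([271, 298, 13, 11], 0.59)]
top v_block [([329, 217, 22, 23], 0.56), ([268, 300, 13, 11], 0.45)]
top loupe [([215, 216, 23, 27], 0.78)]
wrist {'vertical_fov': 60.6256, 'cx': 310.0033, 'cy': 250.5539, 'tool_from_camera': [[-0.0013, -0.9471, -0.3209, 0.0828], [1.0, -0.0015, 0.0003, -0.0013], [-0.0007, -0.3209, 0.9471, -0.1427], [0.0, 0.0, 0.0, 1.0]]}
wrist arbor []
wrist spacer []
wrist gear [([308, 449, 58, 50], 0.82)]
wrist collar []
wrist plug_gauge [([202, 460, 28, 41], 0.78)]
wrist v_block []
wrist loupe []
```

Run:
```python
import cv2
a=cv2.imread("pics/top0.png")[170:350,170:510];cv2.imwrite("pics/t1.png",cv2.resize(a,(800,424),interpolation=cv2.INTER_CUBIC))
a=cv2.imread("pics/side0.png")[170:400,140:460];cv2.imwrite("pics/s1.png",cv2.resize(a,(800,575),interpolation=cv2.INTER_CUBIC))
```

```text
(no output)
```

View pics/t1.png

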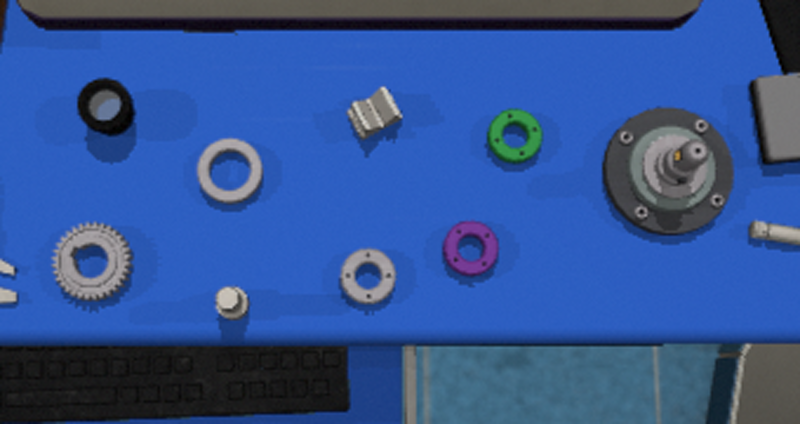

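View pics/s1.png

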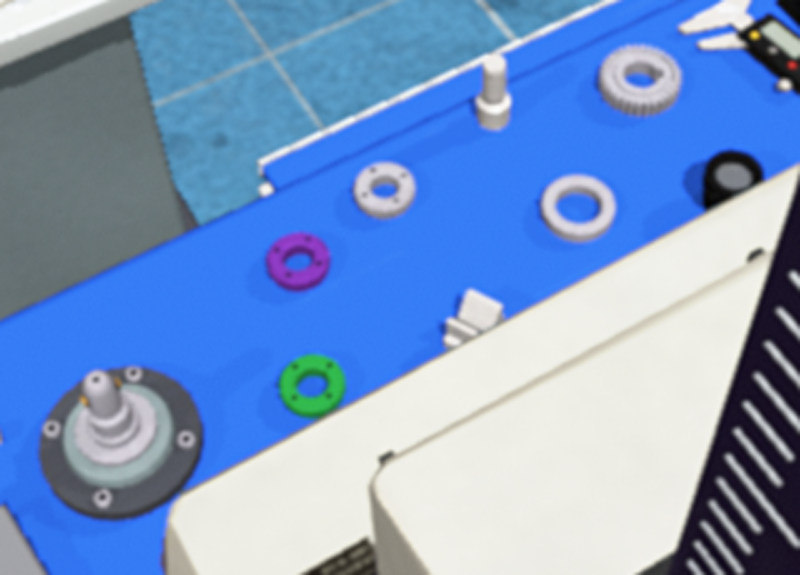

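Top crop shows (full-image px): candidates for the collar are the steel ring with four holes at (326,287), purple at (370,275), green at (389,228); the choice is steel. The wide plain ring at (268,243) is the spacer, the toothed gear is at (209,281), and the arbor is at (455,242).

```bash
cat > h.py <<'E'
import numpy as np, cv2
from workcell import readout, imaging, bot, spotter
from scipy.spatial.transform import Rotation as R
def cam(c,obs=None):
    i=imaging.camera_info(c);f=240/np.tan(np.radians(i["vertical_fov"]/2))
    if c=="wrist":
        T=np.eye(4);T[:3,:3]=R.from_euler("xyz",obs["tcp_rot"],degrees=True).as_matrix();T[:3,3]=obs["ee_pos"]
        T=T@np.array(i["tool_from_camera"])
    else:T=np.array(i["extrinsics"])
    return f,i["cx"],i["cy"],T
def cloud(c,d,obs=None):
    f,cx,cy,T=cam(c,obs);v,u=np.mgrid[:480,:640]
    P=np.stack([(u-cx)/f*d,(v-cy)/f*d,d,np.ones_like(d)],-1)@T.T
    P=P[...,:3];P[d==0]=np.nan;return P
def ray(c,uv,obs=None):
    f,cx,cy,T=cam(c,obs);r=T[:3,:3]@np.array([(uv[0]-cx)/f,(uv[1]-cy)/f,1]);return T[:3,3],r/np.linalg.norm(r)
def onz(c,uv,z,obs=None):
    o,r=ray(c,uv,obs);return o+r*(z-o[2])/r[2]
def tri(rs):
    A=np.zeros((3,3));b=np.zeros(3)
    for o,r in rs:
        M=np.eye(3)-np.outer(r,r);A+=M;b+=M@o
    p=np.linalg.solve(A,b);return p,[np.linalg.norm((np.eye(3)-np.outer(r,r))@(p-o)) for o,r in rs]
E
python3 - <<'E'
from h import *
P={c:cloud(c,np.load(f"pics/{c}0.npy")) for c in("top","side")}
for n,b,bs in(("spacer",(268,243,30,30),(371,252,25,30)),("gear",(208,280,38,32),(397,202,38,29)),("collar",(326,287,25,29),(295,248,27,21)),("arbor",(455,242,57,57),(192,346,68,64))):
  for c,bb in(("top",b),("side",bs)):
    u,v,w,h=bb;q=P[c][v-h//2-3:v+h//2+3,u-w//2-3:u+w//2+3].reshape(-1,3);q=q[np.isfinite(q[:,2])]
    q=q[q[:,2]>.006]; zt=np.percentile(q[:,2],70); t=q[abs(q[:,2]-zt)<.003]
    (x,y),r=cv2.minEnclosingCircle(t[:,:2].astype(np.float32))
    print(n,c,len(t),"z",zt.round(4),"mean",t.mean(0).round(4),"circ",round(x,4),round(y,4),round(r,4),"max z",q[:,2].max().round(4))
print([np.nanmedian(P[c][225:235,330:345],(0,1)).round(4) for c in P])
for n in("arbor_top","journal_top","seat","gear","spacer","collar"):
  rs=[]
  for c in("top","side"):
    m=spotter.mark_of(c,n);print(n,c,[(np.round(a["uv"],1).tolist(),round(a["confidence"],2)) for a in m][:3])
    if m:rs.append(ray(c,m[0]["uv"]))
  if len(rs)==2:p,e=tri(rs);print("   ",p.round(4),np.round(e,4))
E
```

```text
spacer top 298 z 0.0132 mean [0.5282 0.2974 0.0127] circ 0.5284 0.2984 0.0264 max z 0.0171
spacer side 325 z 0.0134 mean [0.5296 0.2983 0.0129] circ 0.5293 0.2984 0.0271 max z 0.0176
gear top 555 z 0.0166 mean [0.4546 0.4056 0.0161] circ 0.4551 0.406 0.0312 max z 0.0221
gear side 458 z 0.017 mean [0.4568 0.4054 0.0166] circ 0.4556 0.4058 0.0322 max z 0.0207
collar top 287 z 0.0153 mean [0.443  0.1874 0.0148] circ 0.4433 0.187 0.022 max z 0.0196
collar side 286 z 0.0153 mean [0.4448 0.187  0.0149] circ 0.4442 0.1876 0.0228 max z 0.0194
arbor top 423 z 0.0247 mean [ 0.5256 -0.0513  0.0241] circ 0.5297 -0.056 0.0461 max z 0.0921
arbor side 380 z 0.0303 mean [ 0.5356 -0.055   0.0301] circ 0.5341 -0.0548 0.031 max z 0.1433
[array([0.5554, 0.1654, 0.0007]), array([0.4484, 0.2781, 0.0013])]
arbor_top top [([465.0, 231.2], 0.79)]
arbor_top side [([177.9, 321.5], 0.57)]
    [ 0.5313 -0.054   0.0941] [0.0016 0.0016]
journal_top top [([463.6, 236.7], 0.78)]
journal_top side [([185.5, 330.8], 0.78)]
    [ 0.5299 -0.0546  0.0629] [0.0046 0.0046]
seat top [([456.8, 240.7], 0.75)]
seat side [([187.6, 341.6], 0.92)]
    [ 0.5287 -0.0555  0.0254] [0.002 0.002]
gear top [([210.4, 282.1], 0.71)]
gear side [([394.8, 205.1], 0.64)]
    [ 0.454   0.4063 -0.0016] [0.0007 0.0007]
spacer top [([266.1, 241.6], 0.96)]
spacer side [([367.2, 253.3], 0.57), ([337.1, 216.9], 0.51)]
    [0.5278 0.2969 0.0079] [0.0043 0.0043]
collar top [([366.3, 277.5], 0.63), ([384.3, 228.6], 0.63), ([330.3, 284.3], 0.53)]
collar side [([291.9, 250.4], 0.72), ([262.4, 278.5], 0.69), ([265.9, 325.4], 0.6)]
    [0.4687 0.1407 0.0582] [0.0275 0.0275]
```

```bash
python3 -m jog '[{"rotation":[0,0,21.4],"translation":[255,-106,-101],"grip":85},{"rotation":[0,0,21.4],"translation":[255,-106,-101],"grip":85},{"rotation":[0,0,21.4],"translation":[255,-106,-101],"grip":85},{"rotation":[0,0,21.4],"translation":[255,-106,-101],"grip":85},{"rotation":[0,0,21.4],"translation":[255,-106,-101],"grip":85},{"rotation":[0,0,21.4],"translation":[255,-106,-101],"grip":85},{"rotation":[0,0,21.4],"translation":[255,-106,-101],"grip":85},{"rotation":[0,0,21.4],"translation":[255,-106,-101],"grip":85},{"rotation":[0,0,21.4],"translation":[255,-106,-101],"grip":85},{"rotation":[0,0,21.4],"translation":[255,-106,-101],"grip":85}]'
cat >> h.py <<'E'
def shot(name):
    o=readout.get_obs();im,d=imaging.camera("wrist");cv2.imwrite(f"pics/{name}.png",im[:,:,::-1]);np.save(f"pics/{name}.npy",d)
    import pickle;pickle.dump(o,open(f"pics/{name}.pkl","wb"));return o,im,d
def ring(d,o,xy,zlo,zhi,rad,c="wrist"):
    """fit circle centre of points of height zlo..zhi near xy, by minimum enclosing circle and outer contour fit"""
    P=cloud(c,d,o);m=(P[...,2]>zlo)&(P[...,2]<zhi)&(np.hypot(P[...,0]-xy[0],P[...,1]-xy[1])<rad)
    t=P[m];(x,y),r=cv2.minEnclosingCircle(t[:,:2].astype(np.float32));return len(t),np.round([x,y,r,np.median(t[:,2])],4),np.median(t,0).round(4)
E
python3 - <<'E'
from h import *
o,im,d=shot("w_gear");print({k:np.round(o[k],2).tolist() for k in("time","q","ee_pos","tcp_rot")},o["ee_pos"])
print(ring(d,o,(.455,.406),.012,.021,.037))
E
```

```text
time: 2.8
ee_pos: [0.4545, 0.4072, 0.1312]
tcp_rot: [179.9, 0.0, -179.9]
wrist_force: [-0.5, -0.7, 0.3]
opening: 0.0851
grasp_force: 0.0
{'time': 2.8, 'q': [41.85, 12.33, 7.26, 84.86, 0.01, 41.72], 'ee_pos': [0.45, 0.41, 0.13], 'tcp_rot': [179.95, 0.05, -179.87]} [0.45448774 0.40716819 0.13123235]
(4795, array([0.4545, 0.4065, 0.0313, 0.0155]), array([0.4522, 0.4062, 0.0155]))
```

View pics/w_gear.png

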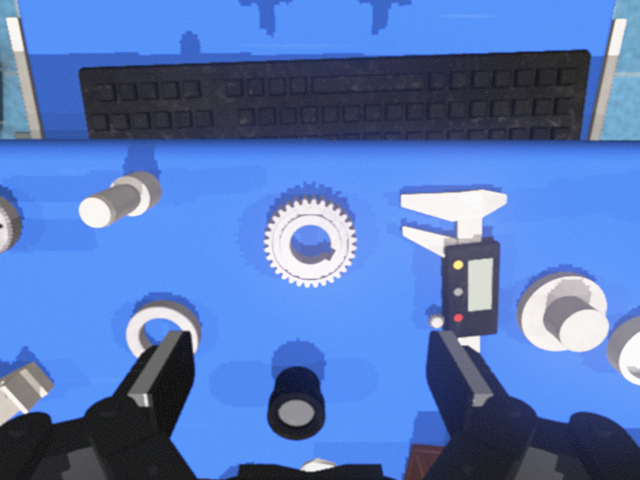

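The wrist picture shows the gear at (310,242) with its keyway at about (331,256), towards world +x/+y, and the spacer at (163,328). I'll compute the keyway angle from depth and colour, then go on to look at the arbor.

Run:
```python
from h import *
import pickle
o=pickle.load(open("pics/w_gear.pkl","rb"));d=np.load("pics/w_gear.npy");im=cv2.imread("pics/w_gear.png")
g=np.array([.4545,.4062]);zt=.016
# sample the top-plane at polar coords
f,cx,cy,T=cam("wrist",o);Ti=np.linalg.inv(T)
def smp(p):
    q=Ti@np.append(p,1);u,v=f*q[0]/q[2]+cx,f*q[1]/q[2]+cy;return cv2.getRectSubPix(im,(1,1),(u,v))[0,0]
for a in range(0,100,4):
    print(a,[int(smp(np.append(g+r*np.array([np.cos(np.radians(a)),np.sin(np.radians(a))]),zt)).min()) for r in(.012,.0145,.0155,.0165,.018)])
for c in("top",):
    P=cloud(c,np.load("pics/top0.npy"))
    for a in range(-10,8): pass
    m=P[...,2]>.03
    for x in(.56,.58,.60,.62,.64,.66):
        s=(abs(P[...,0]-x)<.006)&(P[...,1]<.35)&(P[...,1]>-.12);print("x",x,"zmax",np.nanpercentile(P[s][:,2],95).round(3) if s.any() else None)
    s=(P[...,1]<-.115)&(abs(P[...,0]-.53)<.05);print(P[s][:,2].max(),P[s][:,1].max())
    s=m&(P[...,1]<-.08)&(abs(P[...,0]-.53)<.08);print("right box",P[s].min(0).round(3),P[s].max(0).round(3))
```

```text
0 [117, 242, 250, 248, 249]
4 [117, 240, 250, 249, 250]
8 [118, 236, 251, 250, 250]
12 [118, 236, 251, 250, 250]
16 [117, 241, 251, 250, 249]
20 [118, 239, 250, 249, 248]
24 [118, 239, 250, 248, 247]
28 [118, 237, 249, 247, 247]
32 [118, 236, 247, 247, 248]
36 [119, 235, 247, 246, 249]
40 [120, 234, 247, 247, 249]
44 [120, 205, 235, 244, 249]
48 [118, 137, 153, 184, 241]
52 [117, 115, 112, 141, 242]
56 [116, 114, 112, 160, 245]
60 [115, 115, 117, 171, 247]
64 [104, 114, 120, 175, 247]
68 [86, 113, 117, 161, 247]
72 [88, 114, 116, 150, 243]
76 [88, 116, 124, 147, 237]
80 [89, 156, 193, 218, 243]
84 [87, 221, 241, 245, 244]
88 [87, 236, 243, 242, 244]
92 [85, 234, 242, 241, 244]
96 [92, 234, 243, 241, 241]
x 0.56 zmax 0.022
x 0.58 zmax 0.018
x 0.6 zmax 0.003
x 0.62 zmax 0.003
x 0.64 zmax 0.137
x 0.66 zmax 0.142
0.2787376772407001 -0.11502151355302254
right box [ 0.451 -0.387  0.03 ] [ 0.61  -0.203  0.292]
```

```bash
python3 -m jog '[{"rotation":[0,0,0],"translation":[75,-110,0],"grip":85},{"rotation":[0,0,0],"translation":[75,-110,0],"grip":85},{"rotation":[0,0,0],"translation":[75,-110,0],"grip":85},{"rotation":[0,0,0],"translation":[75,-110,0],"grip":85},{"rotation":[0,0,0],"translation":[75,-110,0],"grip":85},{"rotation":[0,0,0],"translation":[75,-110,0],"grip":85}]'
python3 - <<'E'
from h import *
o,im,d=shot("w_sp");print(o["time"],o["ee_pos"])
print(ring(d,o,(.529,.298),.008,.017,.034))
E
python3 -m jog '[{"rotation":[0,0,0],"translation":[-25,-350,60],"grip":85},{"rotation":[0,0,0],"translation":[-25,-350,60],"grip":85},{"rotation":[0,0,0],"translation":[-25,-350,60],"grip":85},{"rotation":[0,0,0],"translation":[-25,-350,60],"grip":85},{"rotation":[0,0,0],"translation":[-25,-350,60],"grip":85},{"rotation":[0,0,0],"translation":[-25,-350,60],"grip":85},{"rotation":[0,0,0],"translation":[-25,-350,60],"grip":85},{"rotation":[0,0,0],"translation":[-25,-350,60],"grip":85},{"rotation":[0,0,0],"translation":[-25,-350,60],"grip":85},{"rotation":[0,0,0],"translation":[-25,-350,60],"grip":85},{"rotation":[0,0,0],"translation":[-25,-350,60],"grip":85},{"rotation":[0,0,0],"translation":[-25,-350,60],"grip":85}]'
python3 - <<'E'
from h import *
o,im,d=shot("w_ar");print(o["time"],o["ee_pos"],o["tcp_rot"])
P=cloud("wrist",d,o)
for lo,hi,r in((.010,.018,.06),(.019,.0255,.045),(.0265,.032,.035),(.034,.040,.03),(.054,.058,.03),(.085,.093,.03)):
    try:print(lo,hi,ring(d,o,(.530,-.055),lo,hi,r))
    except Exception as e:print(e)
for n in("arbor_top","journal_top","seat"):
    m=spotter.mark_of("wrist",n);z={"arbor_top":.089,"journal_top":.056,"seat":.029}[n]
    print(n,[(np.round(a["uv"],1).tolist(),round(a["confidence"],2),onz("wrist",a["uv"],z,o).round(4).tolist()) for a in m][:2])
E
python3 - <<'E'
import cv2
a=cv2.imread("pics/w_ar.png");cv2.imwrite("pics/w_arc.png",cv2.resize(a[140:340,200:440],None,fx=3,fy=3,interpolation=cv2.INTER_CUBIC))
E
```

```text
time: 3.45
ee_pos: [0.5297, 0.2973, 0.1307]
tcp_rot: [180.0, 0.0, -179.9]
wrist_force: [-0.9, 0.2, 0.1]
opening: 0.085
grasp_force: 0.0
3.45 [0.52966004 0.29733243 0.13065615]
(2794, array([0.5279, 0.2987, 0.0263, 0.0119]), array([0.5265, 0.2984, 0.0119]))
time: 4.7
ee_pos: [0.5054, -0.0524, 0.19]
tcp_rot: [180.0, -0.0, -179.8]
wrist_force: [-0.1, -0.7, -0.6]
opening: 0.0851
grasp_force: 0.0
4.7 [ 0.50538418 -0.05237791  0.18998065] [ 1.79991259e+02 -2.85309914e-02 -1.79829478e+02]
0.01 0.018 (5780, array([ 0.5274, -0.0553,  0.052 ,  0.014 ]), array([ 0.5159, -0.055 ,  0.014 ]))
0.019 0.0255 (2351, array([ 0.53  , -0.0549,  0.045 ,  0.0228]), array([ 0.5143, -0.0549,  0.0228]))
0.0265 0.032 (1490, array([ 0.5274, -0.0554,  0.0255,  0.029 ]), array([ 0.5178, -0.0549,  0.029 ]))
0.034 0.04 (315, array([ 0.5271, -0.0553,  0.016 ,  0.0368]), array([ 0.5183, -0.0534,  0.0368]))
0.054 0.058 (209, array([ 0.527 , -0.0555,  0.0125,  0.0555]), array([ 0.5199, -0.0548,  0.0555]))
0.085 0.093 (564, array([ 0.5271, -0.0554,  0.0097,  0.0882]), array([ 0.5261, -0.0554,  0.0882]))
arbor_top [([305.4, 283.3], 0.96, [0.527, -0.0564, 0.089]), ([571.6, 295.8], 0.62, [0.5356, 0.1171, 0.089])]
journal_top [([309.1, 264.2], 0.78, [0.5263, -0.054, 0.056]), ([305.3, 284.1], 0.59, [0.5418, -0.0568, 0.056])]
seat [([306.3, 253.4], 0.88, [0.5274, -0.0563, 0.029])]
```

View pics/w_arc.png

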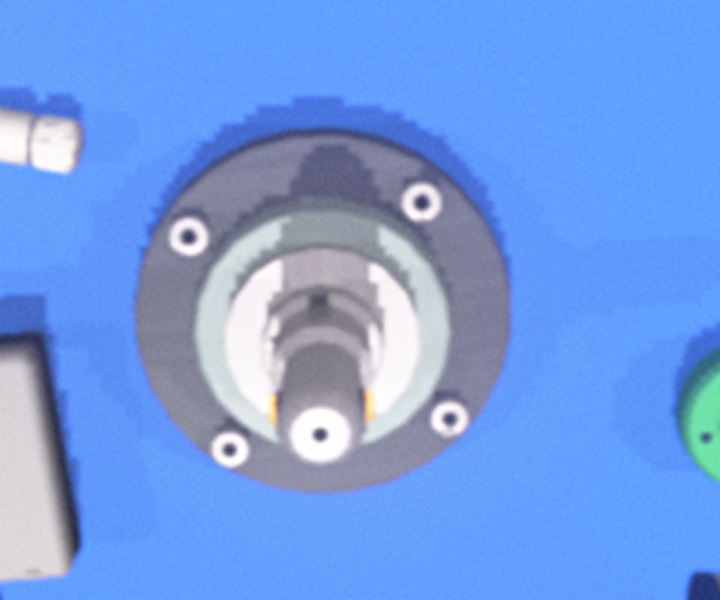

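The crop shows the arbor with post top at crop (320,434). Brass catches at crop (272,408) and (370,403) lie almost along world y, so the key faces about world -x, towards crop (318,300). The gear keyway is centred at about 63° world. Next is the collar check, then grasping the spacer.

```bash
python3 -m jog '[{"rotation":[0,0,0],"translation":[-61,241,-60],"grip":85},{"rotation":[0,0,0],"translation":[-61,241,-60],"grip":85},{"rotation":[0,0,0],"translation":[-61,241,-60],"grip":85},{"rotation":[0,0,0],"translation":[-61,241,-60],"grip":85},{"rotation":[0,0,0],"translation":[-61,241,-60],"grip":85},{"rotation":[0,0,0],"translation":[-61,241,-60],"grip":85},{"rotation":[0,0,0],"translation":[-61,241,-60],"grip":85},{"rotation":[0,0,0],"translation":[-61,241,-60],"grip":85},{"rotation":[0,0,0],"translation":[-61,241,-60],"grip":85},{"rotation":[0,0,0],"translation":[-61,241,-60],"grip":85}]'
python3 - <<'E'
from h import *
o,im,d=shot("w_co");print(o["time"],o["ee_pos"])
print(ring(d,o,(.4438,.187),.010,.019,.03))
cv2.imwrite("pics/w_coc.png",cv2.resize(im[170:310,230:430,::-1],None,fx=2,fy=2))
E
python3 -m jog '[{"rotation":[0,0,0],"translation":[84,111,-60],"grip":85},{"rotation":[0,0,0],"translation":[84,111,-60],"grip":85},{"rotation":[0,0,0],"translation":[84,111,-60],"grip":85},{"rotation":[0,0,0],"translation":[84,111,-60],"grip":85},{"rotation":[0,0,0],"translation":[84,111,-60],"grip":85},{"rotation":[0,0,0],"translation":[84,111,-60],"grip":85},{"rotation":[0,0,0],"translation":[84,111,-60],"grip":85},{"rotation":[0,0,0],"translation":[84,111,-60],"grip":85},{"rotation":[0,0,0],"translation":[84,111,-60],"grip":85},{"rotation":[0,0,0],"translation":[84,111,-60],"grip":85}]' 40
```

```text
time: 5.9
ee_pos: [0.4449, 0.1862, 0.1307]
tcp_rot: [180.0, 0.0, 179.9]
wrist_force: [-0.1, -0.5, 0.7]
opening: 0.085
grasp_force: 0.0
5.9 [0.44490042 0.18617898 0.13066721]
(2546, array([0.4426, 0.1876, 0.0223, 0.0138]), array([0.4412, 0.1878, 0.0138]))
time: 6.95
ee_pos: [0.5284, 0.298, 0.071]
tcp_rot: [180.0, 0.1, -180.0]
wrist_force: [0.0, -0.2, -0.2]
opening: 0.0851
grasp_force: 0.0
```

View pics/w_coc.png

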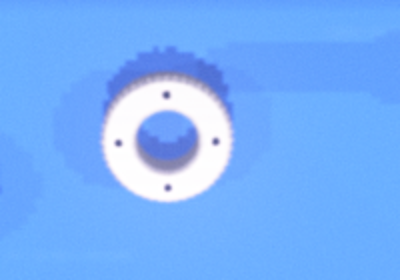

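The crop shows the steel knurled collar with four holes, centred at crop (167,138): the right one. Descending on the spacer and gripping.

```bash
python3 -m jog '[{"rotation":[0,0,0],"translation":[0,0,-40],"grip":85},{"rotation":[0,0,0],"translation":[0,0,-60],"grip":85},{"rotation":[0,0,0],"translation":[0,0,-70],"grip":75},{"rotation":[0,0,0],"translation":[0,0,-71],"grip":46},{"rotation":[0,0,0],"translation":[0,0,-71],"grip":46},{"rotation":[0,0,0],"translation":[0,0,-71],"grip":46},{"rotation":[0,0,0],"translation":[0,0,-71],"grip":46},{"rotation":[0,0,0],"translation":[0,0,-71],"grip":46},{"rotation":[0,0,0],"translation":[0,0,-71],"grip":46}]' 40
```

```text
time: 7.85
ee_pos: [0.5289, 0.2986, 0.0003]
tcp_rot: [180.0, 0.1, -180.0]
wrist_force: [-1.0, 0.5, 4.6]
opening: 0.0493
grasp_force: 42.1
```

```bash
python3 -m jog '[{"rotation":[0,0,0],"translation":[0,0,20],"grip":46},{"rotation":[0,0,0],"translation":[0,0,60],"grip":46},{"rotation":[0,0,0],"translation":[0,0,110],"grip":46},{"rotation":[0,0,0],"translation":[0,0,130],"grip":46},{"rotation":[0,0,0],"translation":[0,0,130],"grip":46},{"rotation":[0,0,0],"translation":[0,0,130],"grip":46}]'
python3 - <<'E'
from h import *
o,im,d=shot("w_h1");P=cloud("wrist",d,o);p=o["ee_pos"]
m=(abs(P[...,2]-p[2])<.04)&(np.hypot(P[...,0]-p[0],P[...,1]-p[1])<.05)
print(p,o["opening"],o["wrist_force"]); t=P[m]
print(np.histogram(t[:,2]-p[2],bins=np.arange(-.04,.042,.004)))
cv2.imwrite("pics/w_h1c.png",im[200:480,130:500,::-1])
E
```

```text
time: 8.45
ee_pos: [0.5282, 0.2982, 0.1287]
tcp_rot: [-180.0, -0.0, -180.0]
wrist_force: [-0.4, -0.4, -1.6]
opening: 0.0493
grasp_force: 41.9
[0.52823286 0.29817451 0.12866602] 0.049279434027707014 [-0.43655879 -0.40793521 -1.60643567]
(array([   0,    0,    0,    0,    0,    0,    0,    0,    0,    9,  883,
       1155, 7189, 2313,  668,  703,  753,  844,  855,  875]), array([-4.00000000e-02, -3.60000000e-02, -3.20000000e-02, -2.80000000e-02,
       -2.40000000e-02, -2.00000000e-02, -1.60000000e-02, -1.20000000e-02,
       -8.00000000e-03, -4.00000000e-03, -3.46944695e-17,  4.00000000e-03,
        8.00000000e-03,  1.20000000e-02,  1.60000000e-02,  2.00000000e-02,
        2.40000000e-02,  2.80000000e-02,  3.20000000e-02,  3.60000000e-02,
        4.00000000e-02]))
```

View pics/w_h1c.png

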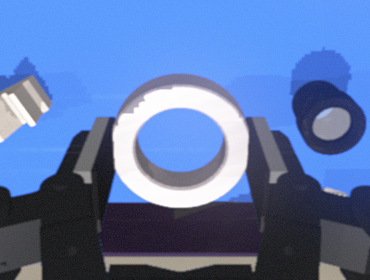

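The spacer is held level between the pads, with its ring centre at crop (181,145). I'll measure its centre in the hand, which also calibrates the wrist camera.

```bash
cat >> h.py <<'E'
def held(name,zt,ri,ro):
    """centre of held ring: depth-plane band zt (rel TCP) -> min circle of bore + annulus template fit on bright pixels"""
    import pickle
    from scipy.optimize import minimize
    o=pickle.load(open(f"pics/{name}.pkl","rb"));d=np.load(f"pics/{name}.npy");p=np.array(o["ee_pos"]);P=cloud("wrist",d,o)-p
    m=(abs(P[...,2]-zt)<.004)&(np.hypot(P[...,0],P[...,1])<ro+.004);t=P[m]
    z=np.median(t[:,2]);r=lambda c:np.hypot(t[:,0]-c[0],t[:,1]-c[1])
    cost=lambda c:np.sum(np.clip(ri-r(c),0,.003))+np.sum(np.clip(r(c)-ro,0,.003))
    s=minimize(cost,t[:,:2].mean(0),method="Nelder-Mead");return s.x.round(4),s.fun/len(t),z
E
python3 - <<'E'
from h import *
print(held("w_h1",.0115,.0168,.026))
E
```

```text
(array([-0.0008, -0.001 ]), np.float64(5.308619476948758e-05), np.float64(0.01149793254761415))
```

```bash
python3 -m jog '[{"rotation":[0,0,0],"translation":[0,-352.5,0],"grip":46},{"rotation":[0,0,0],"translation":[0,-352.5,0],"grip":46},{"rotation":[0,0,0],"translation":[0,-352.5,0],"grip":46},{"rotation":[0,0,0],"translation":[0,-352.5,0],"grip":46},{"rotation":[0,0,0],"translation":[0,-352.5,0],"grip":46},{"rotation":[0,0,0],"translation":[0,-352.5,0],"grip":46},{"rotation":[0,0,0],"translation":[0,-352.5,0],"grip":46},{"rotation":[0,0,0],"translation":[0,-352.5,0],"grip":46},{"rotation":[0,0,0],"translation":[0,-352.5,0],"grip":46},{"rotation":[0,0,0],"translation":[0,-352.5,0],"grip":46},{"rotation":[0,0,0],"translation":[0,-352.5,0],"grip":46},{"rotation":[0,0,0],"translation":[0,-352.5,0],"grip":46},{"rotation":[0,0,0],"translation":[0,-352.5,0],"grip":46}]'
python3 - <<'E'
from h import *
o,im,d=shot("w_a1");print(o["ee_pos"])
print(held("w_a1",.0115,.0168,.026))
P=cloud("wrist",d,o)
for lo,hi in((.085,.091),):print(ring(d,o,(.527,-.055),lo,hi,.014))
m=spotter.mark_of("wrist","arbor_top");print([(np.round(a["uv"],1).tolist(),round(a["confidence"],2),onz("wrist",a["uv"],.089,o).round(4).tolist()) for a in m][:2])
E
```

```text
time: 9.8
ee_pos: [0.5284, -0.0534, 0.1292]
tcp_rot: [180.0, -0.0, -179.9]
wrist_force: [-0.2, 0.1, -1.3]
opening: 0.0492
grasp_force: 42.1
[ 0.52837912 -0.05336297  0.12920026]
(array([-0.0008, -0.001 ]), np.float64(5.433270635601556e-05), np.float64(0.01153078947365091))
(36, array([ 0.5195, -0.055 ,  0.005 ,  0.0855]), array([ 0.5192, -0.0562,  0.0855]))
[]
```

```bash
python3 -m jog '[{"rotation":[0,0,0],"translation":[0,0,-10],"grip":46},{"rotation":[0,0,0],"translation":[0,0,-30],"grip":46},{"rotation":[0,0,0],"translation":[0,0,-55],"grip":46},{"rotation":[0,0,0],"translation":[0,0,-75],"grip":46},{"rotation":[0,0,0],"translation":[0,0,-88],"grip":46},{"rotation":[0,0,0],"translation":[0,0,-88],"grip":46}]'
python3 -m jog '[{"rotation":[0,0,0],"translation":[0,0,-3],"grip":46},{"rotation":[0,0,0],"translation":[0,0,-5],"grip":46},{"rotation":[0,0,0],"translation":[0,0,-7],"grip":46},{"rotation":[0,0,0],"translation":[0,0,-7],"grip":46}]'
```

```text
time: 10.5
ee_pos: [0.5271, -0.0542, 0.0391]
tcp_rot: [180.0, -0.2, -180.0]
wrist_force: [-0.2, 0.1, -1.5]
opening: 0.0492
grasp_force: 42.0
time: 10.9
ee_pos: [0.5286, -0.0543, 0.0345]
tcp_rot: [-180.0, 0.0, -180.0]
wrist_force: [-0.3, -0.3, -1.2]
opening: 0.0492
grasp_force: 42.1
```

```bash
python3 -m jog '[{"rotation":[0,0,0],"translation":[0,0,-2],"grip":46},{"rotation":[0,0,0],"translation":[0,0,-4],"grip":46},{"rotation":[0,0,0],"translation":[0,0,-5.5],"grip":46},{"rotation":[0,0,0],"translation":[0,0,-5.5],"grip":46},{"rotation":[0,0,0],"translation":[0,0,-5.5],"grip":46}]'
```

```text
time: 11.4
ee_pos: [0.5285, -0.0543, 0.0293]
tcp_rot: [180.0, 0.0, -180.0]
wrist_force: [-3.0, -0.2, 6.1]
opening: 0.0492
grasp_force: 42.6
```

```bash
python3 -m jog '[{"rotation":[0,0,0],"translation":[0,0,0],"grip":80},{"rotation":[0,0,0],"translation":[0,0,0],"grip":80},{"rotation":[0,0,0],"translation":[0,0,0],"grip":80},{"rotation":[0,0,0],"translation":[0,0,20],"grip":80},{"rotation":[0,0,0],"translation":[0,0,60],"grip":85},{"rotation":[0,0,0],"translation":[0,0,110],"grip":85},{"rotation":[0,0,0],"translation":[-23,0,140],"grip":85},{"rotation":[0,0,0],"translation":[-23,0,140],"grip":85},{"rotation":[0,0,0],"translation":[-23,0,140],"grip":85},{"rotation":[0,0,0],"translation":[-23,0,140],"grip":85}]'
python3 - <<'E'
from h import *
o,im,d=shot("w_a2");print(o["time"],o["ee_pos"])
print("spacer",ring(d,o,(.527,-.055),.0385,.0435,.03),"top",ring(d,o,(.527,-.055),.085,.092,.014),"jt",ring(d,o,(.527,-.055),.0535,.058,.016))
f,cx,cy,T=cam("wrist",o);q=np.linalg.inv(T)@np.array([.52,-.0553,.055,1]);u,v=f*q[0]/q[2]+cx,f*q[1]/q[2]+cy;print(u,v)
u,v=int(u),int(v);cv2.imwrite("pics/w_a2c.png",cv2.resize(im[v-60:v+60,u-75:u+75,::-1],None,fx=5,fy=5,interpolation=cv2.INTER_CUBIC))
E
```

```text
time: 12.4
ee_pos: [0.5052, -0.0543, 0.1675]
tcp_rot: [180.0, -0.1, -180.0]
wrist_force: [-0.8, -0.3, 0.0]
opening: 0.0847
grasp_force: 0.0
12.4 [ 0.50516158 -0.05425285  0.16745765]
spacer (1962, array([ 0.5279, -0.0549,  0.0264,  0.0409]), array([ 0.5192, -0.0546,  0.0409])) top (655, array([ 0.5272, -0.0554,  0.0099,  0.0882]), array([ 0.5258, -0.0554,  0.0882])) jt (300, array([ 0.5271, -0.0557,  0.0128,  0.0551]), array([ 0.5199, -0.0557,  0.0551]))
310.04386775490514 267.2717509792222
```

View pics/w_a2c.png

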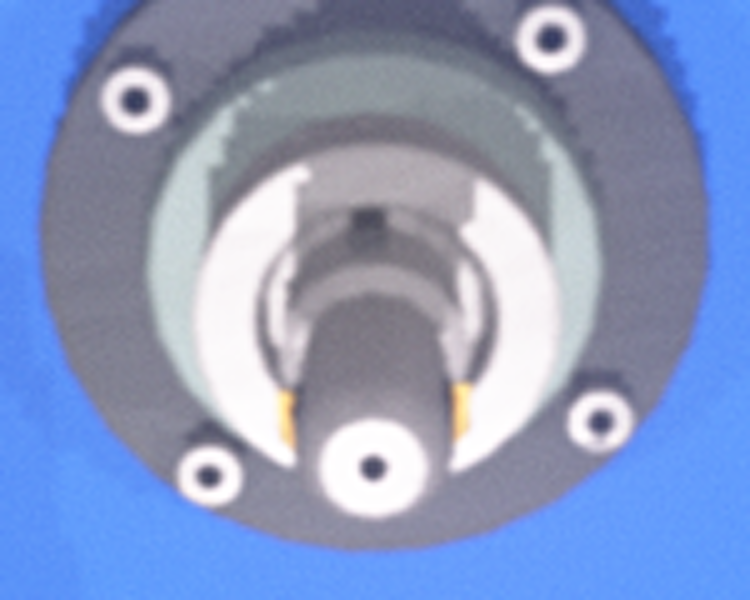

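The picture shows the spacer seated (top measured at 40.9 mm). The key end is at crop (368,222), a little left of the axis line (x≈376), so the key points to about 184° world. The catches at (287,415) and (462,410) agree. Now the gear: I'll grasp it with the tool at yaw 60° so that the keyway (63°) meets the key at tool yaw of about 180°.

```bash
python3 -m jog '[{"rotation":[0,0,-8],"translation":[-50,40,0],"grip":85},{"rotation":[0,0,-16],"translation":[-50,80,0],"grip":85},{"rotation":[0,0,-24],"translation":[-50,120,0],"grip":85},{"rotation":[0,0,-32],"translation":[-50,160,0],"grip":85},{"rotation":[0,0,-40],"translation":[-50,200,0],"grip":85},{"rotation":[0,0,-48],"translation":[-50,240,0],"grip":85},{"rotation":[0,0,-56],"translation":[-50,280,0],"grip":85},{"rotation":[0,0,-64],"translation":[-50,320,0],"grip":85},{"rotation":[0,0,-72],"translation":[-50,360,0],"grip":85},{"rotation":[0,0,-80],"translation":[-50,400,-20],"grip":85},{"rotation":[0,0,-88],"translation":[-50,440,-40],"grip":85},{"rotation":[0,0,-96],"translation":[-50,461.5,-58.5],"grip":85},{"rotation":[0,0,-104],"translation":[-50,461.5,-58.5],"grip":85},{"rotation":[0,0,-112],"translation":[-50,461.5,-58.5],"grip":85},{"rotation":[0,0,-120],"translation":[-50,461.5,-58.5],"grip":85},{"rotation":[0,0,-120],"translation":[-50,461.5,-58.5],"grip":85},{"rotation":[0,0,-120],"translation":[-50,461.5,-58.5],"grip":85},{"rotation":[0,0,-120],"translation":[-50,461.5,-58.5],"grip":85}]'
python3 - <<'E'
from h import *
o,im,d=shot("w_g2");print(o["time"],o["ee_pos"],o["q"],o["tcp_rot"])
print(ring(d,o,(.455,.407),.012,.021,.037))
E
```

```text
time: 14.25
ee_pos: [0.4552, 0.4071, 0.1097]
tcp_rot: [-180.0, 0.0, 60.2]
wrist_force: [0.4, -0.4, 0.2]
opening: 0.085
grasp_force: 0.0
14.25 [0.45522709 0.40709392 0.10971886] [4.18049525e+01 1.26387904e+01 5.25181891e+00 8.26601259e+01
 4.66903525e-04 1.61587139e+02] [-1.79984681e+02  4.45387501e-02  6.02178191e+01]
(5585, array([0.4547, 0.4061, 0.0314, 0.0154]), array([0.4553, 0.4076, 0.0154]))
```

```bash
cat >> h.py <<'E'
def keyway(name,g,zt,r=(.0148,.0158),lo=0,hi=360):
    import pickle
    o=pickle.load(open(f"pics/{name}.pkl","rb"));im=cv2.imread(f"pics/{name}.png");f,cx,cy,T=cam("wrist",o);Ti=np.linalg.inv(T)
    A=np.arange(lo,hi,2);v=[]
    for a in np.radians(A):
        s=[]
        for q in r:
            k=Ti@np.array([g[0]+q*np.cos(a),g[1]+q*np.sin(a),zt,1]);s.append(cv2.getRectSubPix(im,(1,1),(f*k[0]/k[2]+cx,f*k[1]/k[2]+cy))[0,0].min())
        v.append(np.mean(s))
    return A,np.array(v).astype(int)
E
python3 - <<'E'
from h import *
A,v=keyway("w_g2",(.4547,.4061),.0155,lo=30,hi=100);print(list(zip(A.tolist(),v.tolist())))
E
python3 -m jog '[{"rotation":[0,0,0],"translation":[0,0,-40],"grip":85},{"rotation":[0,0,0],"translation":[0,0,-80],"grip":85},{"rotation":[0,0,0],"translation":[0,0,-104],"grip":85},{"rotation":[0,0,0],"translation":[0,0,-109],"grip":75},{"rotation":[0,0,0],"translation":[0,0,-109],"grip":55},{"rotation":[0,0,0],"translation":[0,0,-109],"grip":55},{"rotation":[0,0,0],"translation":[0,0,-109],"grip":55},{"rotation":[0,0,0],"translation":[0,0,-109],"grip":55}]' 40
```

```text
[(30, 236), (32, 235), (34, 234), (36, 235), (38, 234), (40, 233), (42, 233), (44, 229), (46, 208), (48, 166), (50, 112), (52, 81), (54, 82), (56, 83), (58, 87), (60, 86), (62, 85), (64, 85), (66, 85), (68, 85), (70, 84), (72, 86), (74, 91), (76, 92), (78, 114), (80, 155), (82, 197), (84, 222), (86, 229), (88, 230), (90, 232), (92, 233), (94, 233), (96, 235), (98, 235)]
time: 15.1
ee_pos: [0.4558, 0.4076, 0.0024]
tcp_rot: [180.0, -0.1, 60.1]
wrist_force: [0.1, 0.5, -3.5]
opening: 0.0594
grasp_force: 43.5
```

```bash
python3 -m jog '[{"rotation":[0,0,0],"translation":[0,0,30],"grip":55},{"rotation":[0,0,0],"translation":[0,0,80],"grip":55},{"rotation":[0,0,8],"translation":[5,-30,125],"grip":55},{"rotation":[0,0,16],"translation":[10,-70,134],"grip":55},{"rotation":[0,0,24],"translation":[20,-110,134],"grip":55},{"rotation":[0,0,32],"translation":[30,-150,134],"grip":55},{"rotation":[0,0,40],"translation":[40,-190,134],"grip":55},{"rotation":[0,0,48],"translation":[50,-230,134],"grip":55},{"rotation":[0,0,56],"translation":[60,-270,134],"grip":55},{"rotation":[0,0,64],"translation":[70,-310,134],"grip":55},{"rotation":[0,0,72],"translation":[73,-350,134],"grip":55},{"rotation":[0,0,80],"translation":[73,-390,134],"grip":55},{"rotation":[0,0,88],"translation":[73,-420,134],"grip":55},{"rotation":[0,0,96],"translation":[73,-445,134],"grip":55},{"rotation":[0,0,104],"translation":[73,-461.5,134],"grip":55},{"rotation":[0,0,112],"translation":[73,-461.5,134],"grip":55},{"rotation":[0,0,120],"translation":[73,-461.5,134],"grip":55},{"rotation":[0,0,120],"translation":[73,-461.5,134],"grip":55},{"rotation":[0,0,120],"translation":[73,-461.5,134],"grip":55},{"rotation":[0,0,120],"translation":[73,-461.5,134],"grip":55}]'
python3 - <<'E'
from h import *
o,im,d=shot("w_h2");print(o["time"],o["ee_pos"],o["tcp_rot"])
c,e,z=held("w_h2",.0145,.0136,.031);print(c,e,z)
A,v=keyway("w_h2",np.array(o["ee_pos"][:2])+c,o["ee_pos"][2]+z,lo=150,hi=220);print(list(zip(A.tolist(),v.tolist())))
cv2.imwrite("pics/w_h2c.png",cv2.resize(im[200:480,130:500,::-1],None,fx=2,fy=2))
E
```

```text
time: 17.1
ee_pos: [0.5284, -0.0541, 0.1355]
tcp_rot: [-180.0, 0.0, 179.9]
wrist_force: [-0.6, 0.0, -3.0]
opening: 0.0591
grasp_force: 44.7
17.1 [ 0.52838902 -0.05413142  0.13549865] [-1.79998153e+02  1.93917925e-02  1.79877002e+02]
[-0.0015 -0.001 ] 2.9837602127143165e-05 0.013622817355806713
[(150, 251), (152, 250), (154, 250), (156, 250), (158, 251), (160, 251), (162, 252), (164, 252), (166, 234), (168, 165), (170, 131), (172, 137), (174, 143), (176, 150), (178, 158), (180, 161), (182, 166), (184, 167), (186, 167), (188, 161), (190, 154), (192, 144), (194, 132), (196, 128), (198, 123), (200, 162), (202, 233), (204, 251), (206, 252), (208, 252), (210, 252), (212, 251), (214, 251), (216, 252), (218, 251)]
```

View pics/w_h2c.png

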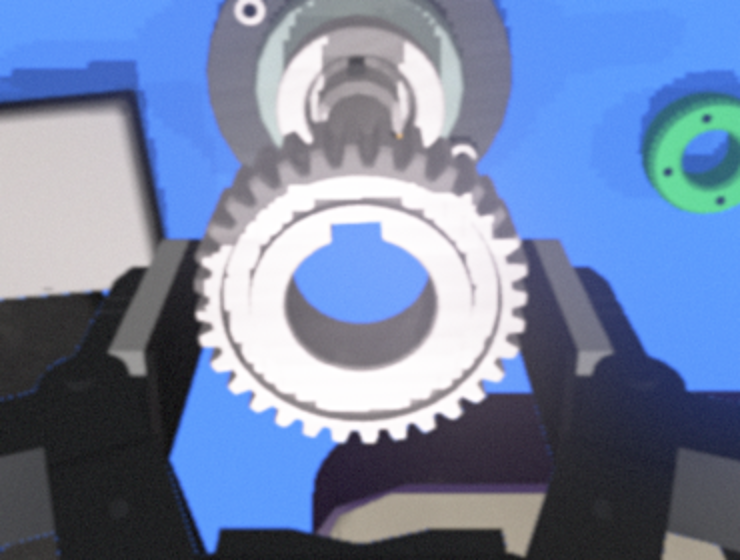

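The picture shows the gear held level, its keyway at crop top (357,235) facing the key; both measure 184°. Descending.

```bash
python3 -m jog '[{"rotation":[0,0,0],"translation":[0.7,0,-10],"grip":55},{"rotation":[0,0,0],"translation":[0.7,0,-25],"grip":55},{"rotation":[0,0,0],"translation":[0.7,0,-45],"grip":55},{"rotation":[0,0,0],"translation":[0.7,0,-62],"grip":55},{"rotation":[0,0,0],"translation":[0.7,0,-74],"grip":55},{"rotation":[0,0,0],"translation":[0.7,0,-74],"grip":55}]'
python3 -m jog '[{"rotation":[0,0,0],"translation":[0,0,-3],"grip":55},{"rotation":[0,0,0],"translation":[0,0,-6],"grip":55},{"rotation":[0,0,0],"translation":[0,0,-8],"grip":55},{"rotation":[0,0,0],"translation":[0,0,-8],"grip":55}]'
```

```text
time: 17.75
ee_pos: [0.5276, -0.0541, 0.0587]
tcp_rot: [180.0, -0.2, -180.0]
wrist_force: [-0.4, 0.5, -2.0]
opening: 0.0592
grasp_force: 44.6
time: 18.15
ee_pos: [0.5291, -0.0543, 0.0534]
tcp_rot: [-180.0, 0.0, -180.0]
wrist_force: [-1.3, 1.4, -2.6]
opening: 0.0597
grasp_force: 44.6
```

```bash
python3 -m jog '[{"rotation":[0,0,0],"translation":[0,0,-2],"grip":55},{"rotation":[0,0,0],"translation":[0,0,-4],"grip":55},{"rotation":[0,0,0],"translation":[0,0,-5],"grip":55},{"rotation":[0,0,0],"translation":[0,0,-5],"grip":55}]'
```

```text
time: 18.55
ee_pos: [0.529, -0.0543, 0.0481]
tcp_rot: [180.0, -0.0, -180.0]
wrist_force: [0.0, 0.2, -2.4]
opening: 0.0596
grasp_force: 44.6
```

Below the key-top level with no force, so the keyway has found the key. Continuing home.

```bash
python3 -m jog '[{"rotation":[0,0,0],"translation":[0,0,-2],"grip":55},{"rotation":[0,0,0],"translation":[0,0,-4],"grip":55},{"rotation":[0,0,0],"translation":[0,0,-5],"grip":55},{"rotation":[0,0,0],"translation":[0,0,-5.5],"grip":55},{"rotation":[0,0,0],"translation":[0,0,-5.5],"grip":55},{"rotation":[0,0,0],"translation":[0,0,-5.5],"grip":55}]'
```

```text
time: 19.15
ee_pos: [0.529, -0.0543, 0.0428]
tcp_rot: [180.0, -0.0, -180.0]
wrist_force: [-2.5, -0.4, -0.7]
opening: 0.0598
grasp_force: 44.8
```

```bash
python3 -m jog '[{"rotation":[0,0,0],"translation":[0,0,-0.5],"grip":55},{"rotation":[0,0,0],"translation":[0,0,-0.5],"grip":80},{"rotation":[0,0,0],"translation":[0,0,-0.5],"grip":80},{"rotation":[0,0,0],"translation":[0,0,0],"grip":80},{"rotation":[0,0,0],"translation":[0,0,20],"grip":85},{"rotation":[0,0,0],"translation":[0,0,60],"grip":85},{"rotation":[0,0,0],"translation":[-24,0,110],"grip":85},{"rotation":[0,0,0],"translation":[-24,0,125],"grip":85},{"rotation":[0,0,0],"translation":[-24,0,125],"grip":85},{"rotation":[0,0,0],"translation":[-24,0,125],"grip":85}]'
python3 - <<'E'
from h import *
o,im,d=shot("w_a3");print(o["time"],o["ee_pos"])
print("gear",ring(d,o,(.527,-.055),.053,.068,.036),"top",ring(d,o,(.527,-.055),.085,.092,.014))
P=cloud("wrist",d,o);m=(P[...,2]>.05)&(P[...,2]<.07)&(abs(np.hypot(P[...,0]-.5272,P[...,1]+.0555)-.02)<.005);t=P[m]
for s in(t[:,0]<.515,t[:,1]>-.045,t[:,1]<-.066):print(s.sum(),np.median(t[s],0).round(4))
E
```

```text
time: 20.15
ee_pos: [0.5054, -0.0543, 0.1677]
tcp_rot: [-180.0, 0.1, -180.0]
wrist_force: [0.6, 0.5, -0.6]
opening: 0.0851
grasp_force: 0.0
20.15 [ 0.50536243 -0.05430287  0.16773658]
gear (4582, array([ 0.5281, -0.0553,  0.0313,  0.0563]), array([ 0.5216, -0.0547,  0.0563])) top (642, array([ 0.527 , -0.0557,  0.0099,  0.0883]), array([ 0.526 , -0.0554,  0.0883]))
764 [ 0.5097 -0.0554  0.0556]
798 [ 0.5252 -0.0383  0.0558]
788 [ 0.5257 -0.0727  0.0557]
```

```bash
python3 -m jog '[{"rotation":[0,0,0],"translation":[-61,243,-40],"grip":85},{"rotation":[0,0,0],"translation":[-61,243,-60],"grip":85},{"rotation":[0,0,0],"translation":[-61,243,-87.5],"grip":85},{"rotation":[0,0,0],"translation":[-61,243,-87.5],"grip":85},{"rotation":[0,0,0],"translation":[-61,243,-87.5],"grip":85},{"rotation":[0,0,0],"translation":[-61,243,-87.5],"grip":85},{"rotation":[0,0,0],"translation":[-61,243,-87.5],"grip":85},{"rotation":[0,0,0],"translation":[-61,243,-87.5],"grip":85},{"rotation":[0,0,0],"translation":[-61,243,-87.5],"grip":85},{"rotation":[0,0,0],"translation":[-61,243,-120],"grip":85},{"rotation":[0,0,0],"translation":[-61,243,-150],"grip":85},{"rotation":[0,0,0],"translation":[-61,243,-163],"grip":75},{"rotation":[0,0,0],"translation":[-61,243,-165.5],"grip":60},{"rotation":[0,0,0],"translation":[-61,243,-165.5],"grip":36},{"rotation":[0,0,0],"translation":[-61,243,-165.5],"grip":36},{"rotation":[0,0,0],"translation":[-61,243,-165.5],"grip":36},{"rotation":[0,0,0],"translation":[-61,243,-165.5],"grip":36},{"rotation":[0,0,0],"translation":[-61,243,-165.5],"grip":36}]' 100
```

```text
time: 22.0
ee_pos: [0.445, 0.1888, 0.0043]
tcp_rot: [180.0, 0.1, -180.0]
wrist_force: [-1.5, -1.5, 6.5]
opening: 0.0382
grasp_force: 99.9
```

```bash
python3 -m jog '[{"rotation":[0,0,0],"translation":[0,0,30],"grip":36},{"rotation":[0,0,0],"translation":[0,0,80],"grip":36},{"rotation":[0,0,0],"translation":[20,-20,128],"grip":36},{"rotation":[0,0,0],"translation":[85,-243,133],"grip":36},{"rotation":[0,0,0],"translation":[85,-243,133],"grip":36},{"rotation":[0,0,0],"translation":[85,-243,133],"grip":36},{"rotation":[0,0,0],"translation":[85,-243,133],"grip":36},{"rotation":[0,0,0],"translation":[85,-243,133],"grip":36},{"rotation":[0,0,0],"translation":[85,-243,133],"grip":36},{"rotation":[0,0,0],"translation":[85,-243,133],"grip":36},{"rotation":[0,0,0],"translation":[85,-243,133],"grip":36},{"rotation":[0,0,0],"translation":[85,-243,133],"grip":36}]'
python3 - <<'E'
from h import *
o,im,d=shot("w_h3");print(o["time"],o["ee_pos"],o["tcp_rot"])
c,e,z=held("w_h3",.013,.0106,.022);print(c,e,z)
P=cloud("wrist",d,o)-o["ee_pos"];m=(abs(P[...,2]-z)<.005)&(np.hypot(P[...,0]-c[0],P[...,1]-c[1])<.02)
t=P[m];A=np.c_[t[:,:2],np.ones(len(t))];print("tilt deg",np.degrees(np.linalg.lstsq(A,t[:,2],rcond=None)[0][:2]).round(2))
cv2.imwrite("pics/w_h3c.png",im[200:480,130:500,::-1])
E
```

```text
time: 23.2
ee_pos: [0.5289, -0.0532, 0.1356]
tcp_rot: [180.0, 0.0, -179.9]
wrist_force: [0.8, -0.5, -1.3]
opening: 0.038
grasp_force: 100.9
23.2 [ 0.52891218 -0.05318674  0.13561533] [ 1.79993291e+02  1.94786360e-02 -1.79869483e+02]
[-0.0032 -0.0008] 5.5499442820260114e-05 0.00972876935183567
tilt deg [-0.48  0.09]
```

View pics/w_h3c.png

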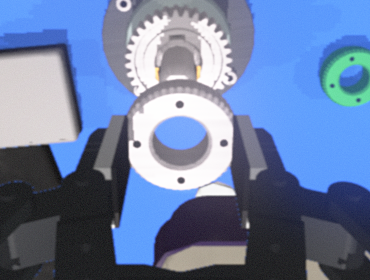

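The collar is held level at crop (180,142), offset about −3 mm in x from the TCP. I'll check the finger tip height before going down.

```bash
python3 - <<'E'
from h import *
import pickle
for n in("w_h1","w_h2","w_h3"):
    o=pickle.load(open(f"pics/{n}.pkl","rb"));P=cloud("wrist",np.load(f"pics/{n}.npy"),o)-o["ee_pos"]
    w=o["opening"]/2
    for s in(1,-1):
        y=P[...,1]*s;m=(y>w+.004)&(y<w+.02)&(P[...,2]>-.03)&(P[...,2]<.05)&(abs(P[...,0])<.03)
        print(n,s,m.sum(),"lowest z",np.percentile(P[m][:,2],[1,3,10]).round(4))
E
python3 -m jog '[{"rotation":[0,0,0],"translation":[1.6,0,-10],"grip":36},{"rotation":[0,0,0],"translation":[1.6,0,-25],"grip":36},{"rotation":[0,0,0],"translation":[1.6,0,-38],"grip":36},{"rotation":[0,0,0],"translation":[1.6,0,-38],"grip":36},{"rotation":[0,0,0],"translation":[1.6,0,-38],"grip":36}]'
```

```text
w_h1 1 1646 lowest z [0.0094 0.0115 0.0158]
w_h1 -1 2102 lowest z [0.0085 0.0107 0.0151]
w_h2 1 1391 lowest z [0.0108 0.0127 0.0167]
w_h2 -1 1850 lowest z [0.0098 0.0118 0.0163]
w_h3 1 1870 lowest z [0.008  0.0098 0.015 ]
w_h3 -1 2309 lowest z [0.007  0.0091 0.0138]
time: 23.75
ee_pos: [0.5302, -0.0542, 0.0966]
tcp_rot: [180.0, -0.1, -180.0]
wrist_force: [0.1, -0.1, -1.7]
opening: 0.038
grasp_force: 100.9
```

```bash
python3 -m jog '[{"rotation":[0,0,0],"translation":[0,0,-3],"grip":36},{"rotation":[0,0,0],"translation":[0,0,-6],"grip":36},{"rotation":[0,0,0],"translation":[0,0,-9],"grip":36},{"rotation":[0,0,0],"translation":[0,0,-11],"grip":36},{"rotation":[0,0,0],"translation":[0,0,-13],"grip":36},{"rotation":[0,0,0],"translation":[0,0,-13],"grip":36}]'
```

```text
time: 24.35
ee_pos: [0.5303, -0.0544, 0.0839]
tcp_rot: [-180.0, -0.0, -180.0]
wrist_force: [-2.4, -1.6, -1.7]
opening: 0.0382
grasp_force: 100.8
```

```bash
python3 -m jog '[{"rotation":[0,0,0],"translation":[-0.3,-0.2,0],"grip":34},{"rotation":[0,0,0],"translation":[-0.3,-0.2,-2],"grip":34},{"rotation":[0,0,0],"translation":[-0.3,-0.2,-4],"grip":34},{"rotation":[0,0,0],"translation":[-0.3,-0.2,-5],"grip":34},{"rotation":[0,0,0],"translation":[-0.3,-0.2,-5],"grip":34}]' 120
```

```text
time: 24.85
ee_pos: [0.5304, -0.0546, 0.0798]
tcp_rot: [-180.0, 0.0, -180.0]
wrist_force: [-3.2, -1.1, 4.8]
opening: 0.0371
grasp_force: 121.1
```

```bash
python3 -m jog '[{"rotation":[0,0,0],"translation":[-0.3,-0.1,-1],"grip":34},{"rotation":[0,0,0],"translation":[-0.3,-0.1,-2],"grip":34},{"rotation":[0,0,0],"translation":[-0.3,-0.1,-3],"grip":34},{"rotation":[0,0,0],"translation":[-0.3,-0.1,-4],"grip":34},{"rotation":[0,0,0],"translation":[-0.3,-0.1,-5],"grip":34},{"rotation":[0,0,0],"translation":[-0.3,-0.1,-5],"grip":34}]'
```

```text
time: 25.45
ee_pos: [0.5303, -0.0545, 0.0744]
tcp_rot: [180.0, 0.0, -180.0]
wrist_force: [-0.4, 0.2, 2.3]
opening: 0.0371
grasp_force: 120.8
```

```bash
python3 -m jog '[{"rotation":[0,0,0],"translation":[0,0,-2],"grip":34},{"rotation":[0,0,0],"translation":[0,0,-4],"grip":34},{"rotation":[0,0,0],"translation":[0,0,-6],"grip":34},{"rotation":[0,0,0],"translation":[0,0,-8],"grip":34},{"rotation":[0,0,0],"translation":[0,0,-10],"grip":34},{"rotation":[0,0,0],"translation":[0,0,-11],"grip":34},{"rotation":[0,0,0],"translation":[0,0,-11],"grip":34}]'
```

```text
time: 26.15
ee_pos: [0.5296, -0.0545, 0.0625]
tcp_rot: [180.0, -0.1, -180.0]
wrist_force: [0.2, 0.5, -1.8]
opening: 0.0373
grasp_force: 121.0
```

```bash
python3 -m jog '[{"rotation":[0,0,0],"translation":[0,0,-1],"grip":34},{"rotation":[0,0,0],"translation":[0,0,-2],"grip":34},{"rotation":[0,0,0],"translation":[0,0,-3],"grip":34},{"rotation":[0,0,0],"translation":[0,0,-3],"grip":34}]'
```

```text
time: 26.55
ee_pos: [0.5301, -0.0546, 0.0614]
tcp_rot: [-180.0, 0.0, -180.0]
wrist_force: [-4.5, 0.0, 8.1]
opening: 0.0372
grasp_force: 122.3
```

```bash
python3 -m jog '[{"rotation":[0,0,0],"translation":[0,0,-0.5],"grip":34},{"rotation":[0,0,0],"translation":[0,0,0],"grip":34},{"rotation":[0,0,0],"translation":[0,0,0],"grip":80},{"rotation":[0,0,0],"translation":[0,0,0],"grip":80},{"rotation":[0,0,0],"translation":[0,0,0],"grip":80},{"rotation":[0,0,0],"translation":[0,0,20],"grip":85},{"rotation":[0,0,0],"translation":[0,0,60],"grip":85},{"rotation":[0,0,0],"translation":[-45,0,105],"grip":85},{"rotation":[0,0,0],"translation":[-45,0,105],"grip":85},{"rotation":[0,0,0],"translation":[-45,0,105],"grip":85},{"rotation":[0,0,0],"translation":[-45,0,105],"grip":85}]'
python3 - <<'E'
from h import *
o,im,d=shot("w_a4");print(o["time"],o["ee_pos"])
P=cloud("wrist",d,o);r=np.hypot(P[...,0]-.5272,P[...,1]+.0555)
m=(P[...,2]>.06)&(P[...,2]<.083)&(abs(r-.0175)<.003);t=P[m]
for s in(t[:,0]<.515,t[:,1]>-.045,t[:,1]<-.066):print("collar top",s.sum(),np.median(t[s],0).round(4))
m=(P[...,2]>.05)&(P[...,2]<.06)&(abs(r-.027)<.0015);t=P[m]
for s in(t[:,0]<.51,t[:,1]>-.045,t[:,1]<-.066):print("gear top",s.sum(),np.median(t[s],0).round(4))
im2,_=imaging.camera("side");a=im2[300:380,150:240,::-1]
f,cx,cy,T=cam("wrist",o);q=np.linalg.inv(T)@np.array([.527,-.0553,.075,1]);u,v=int(f*q[0]/q[2]+cx),int(f*q[1]/q[2]+cy)
b=im[v-50:v+50,u-50:u+50,::-1]
cv2.imwrite("pics/fin.png",np.hstack([cv2.resize(b,(400,400),interpolation=cv2.INTER_CUBIC),cv2.resize(a,(400,400),interpolation=cv2.INTER_CUBIC)]))
E
```

```text
time: 27.65
ee_pos: [0.4853, -0.0546, 0.1643]
tcp_rot: [180.0, -0.0, -180.0]
wrist_force: [0.1, -0.7, -0.5]
opening: 0.0852
grasp_force: 0.0
27.65 [ 0.48528285 -0.05458878  0.16434535]
collar top 453 [ 0.511  -0.0557  0.0707]
collar top 435 [ 0.5263 -0.0402  0.0709]
collar top 434 [ 0.5264 -0.0707  0.071 ]
gear top 355 [ 0.503  -0.055   0.0566]
gear top 324 [ 0.5189 -0.0317  0.0568]
gear top 310 [ 0.5175 -0.079   0.0568]
```

View pics/fin.png

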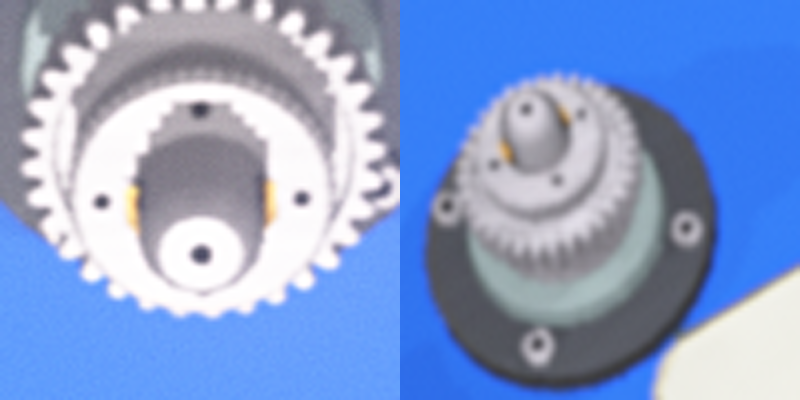

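Both brass catches, at (133,207) and (270,202), stand out over the collar. The collar top reads 71 mm and the gear top 57 mm, both level, so everything is home. Handing in.

```bash
python3 -c "
from workcell import bot
print(bot.job_done())"
```

```text
the job is handed in; nothing more can be done
None
```

The spacer, gear and collar are on the arbor in that order and fully home by camera height; both catches show snapped out over the collar, and I handed the job in at about 28 s of the 72 s allowed.

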